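Set the bench press: crank down to the stop, back off a quarter turn

ROBOT

A 6-joint arm with a two-finger parallel gripper is mounted at the origin on a cart in front of the work surface, level with it; the furniture and walls round the work are solid. World frame = base frame: x ahead of the robot, y to its left, z up, the work surface at z = 0. Lengths are in m, angles in degrees, forces in N, time in s.
With the tool pointing down it reaches from about 0.4 to 0.825 m from the base axis. Payload 7 kg.
Tool frame: the origin (TCP) lies between the finger pads; the fingertips stand ctrl.tip_extent ahead of it and the grasp point (between the pads) lies 2 mm behind it (ctrl.tip_extent is the distance from the TCP to the fingertips, in m); z points along the fingers, y is the direction in which the jaws open and shut (so a half turn about z gives the same grasp; the last joint's range is limited). The gripper opens to 88 mm and grips with 3 to 60 N. Pads are 19 mm wide; open, the fingers measure 130 mm over their backs; the gripper's body (78 mm by 193 mm) begins 47 mm behind the grasp point.
Start: joints at [-46.977, 20.546, 0.682, 0, -70.136, -16.507], TCP at [0.301, -0.604, 0.244] pointing down, gripper open.
Joint ranges: [-176.03, 176.03], [-82.01, 121.73], [-58.28, 71.71], [-173.87, 95.51], [-174.79, -0.11], [-173.66, 173.66]. Speed limits (degrees/s): [136.94, 136.94, 172.46, 180, 180, 180].

INTERFACE

Orientations are given as [roll, pitch, yaw] about the fixed x, y, z axes, in that order (R = Rz(yaw) Ry(pitch) Rx(roll)).
In Python, from plant import ctrl gives the robot as it stands.
- The arm moves only by the shell command python3 -m handwheel 'ROWS' [OPENING]. ROWS is JSON, a list of rows, each a list of 6 numbers: the shift along the tool's x, y, z in m, then the turn, a rotation vector about the tool's x, y, z in rad. In form: [[dx, dy, dz, ax, ay, az], ...]. A call has 1 to 8 rows; each row is the pose to reach, as a shift and turn from the pose commanded when the call began, along the tool's axes at that moment; what a row does not reach only later rows make up. A row lasts 1/8 s, in which the tool goes at most 62.5 mm and 10.7 degrees, less where a joint would pass 70% of its speed; a pose out of reach is approached as far as the arm can. A call with a gripper value outside its range is refused whole. OPENING is the closure, from -1 (fully open) to 1 (shut), so that 0 is half open, set as the call begins (- or left out, the last holds). The fingers move at their own pace and stop on an object; the grip force is fixed at half the most. Time passes only in rows, so rows that repeat a pose let the fingers close. It gives the time, the measured TCP pose, the force and the opening at its end, in the units of the state.
- ctrl.get_obs(): the state, without advancing time (a new reading comes with each control period).
- ctrl.snapshot(name): name is "scene" or "top" or "wrist"; returns a dict with "img" (480x640x3 uint8, blue, green, red), "fx", "fy", "cx", "cy" (pixels), "R" (3x3) and "t" (3): a world point X has camera coordinates R X + t. Camera axes: x right, y down, z forward; pixel columns grow to the right and rows downward; lengths in m; the calibration is good to about 2 mm. A picture is of the moment at which its call begins. There is no depth.
- ctrl.close_job(): hands the job in, once; it reports no verdict.
The state is a dict: "clock": time; "joint_pos": joint angles; "qvel": joint speeds; "tau": joint torques, N m; "tool_pos": TCP position; "orientation": TCP orientation; "force": force on the tool from outside, world axes, zero at the start; "moment": the same for the moment, N m; "opening": finger opening in m.
Only numpy, scipy, OpenCV 4.12 (cv2) and the standard library are available. Lean on these libraries where they do the work, as an engineer would, in place of code of your own. Each camera call takes 0.05 s, during which the arm holds its last target.

TASK

Set the running clearance of the small bench press with the red handwheel: take its crank handle and wind it clockwise (seen from above) until the press reaches its stop, then back it off a quarter turn and let go. Leave the blue press as it is.

Things in the scene. Friction and masses are not known exactly. Their poses are not given: they have to be found in the camera images.
- red_handle (a point): Crank handle of the red handwheel: upright black cylinder, 18 mm in diameter, 50 mm tall, standing on the rim. It spins freely on its own axis, so it can be held from above and led round without turning the wrist. Point: on its axis, 22 mm below its top, z = 0.180; the rim below ends at z = 0.152. It runs on a level circle of 44 mm radius round red_hub; about 2 N moves it and it stays where left.
- red_hub (a point): Centre of the red handwheel (100 mm across), on its upright axis, at the top of its centre nut, z = 0.157. It stays at this height on top of a grey two-column screw press (base 100 x 140 mm, fixed to the table, yaw varies), whose aluminium platen comes down 8 mm per turn onto two brass collars: the stop.
- red_wheel (a joint): Angle of the red handwheel in rad; grows as it turns clockwise seen from above (platen goes down). Hard stop at 12.57, platen on the collars, felt as a firm resistance at the handle. It starts 1.1 to 1.5 turns short of the stop; a quarter turn is 1.57.
- blue_handle (a point): Crank handle of a second, equal press with a blue handwheel, its wheel axis 180 to 330 mm from the red one; not to be moved. Point as on the red handle.

How it is judged:
By the outcome, as a careful person would: the job done as asked, in the order asked, and still so for the second after the job is handed in, with the robot touching nothing.
It also fails if it takes over 48 s, if anything falls off the work surface, if the arm or the gripper's body presses on something with over 40 N, if the wrist force passes 120 N, or if a joint passes its speed limit or range.

## Working session

There is one attempt and no reset: what is moved stays moved. The work goes in short steps, Python scripts to look and compute and a shell command to move; the robot and the scene stay as the last step left them, time stands still between calls to the robot, and variables do not carry over. Pictures are saved under pics/ and viewed, and the job is handed in when it is done.

```bash
mkdir -p pics; ls; python3 - <<'E'
from plant import ctrl
import cv2
print(ctrl.get_obs(), ctrl.tip_extent)
for n in("scene","top","wrist"):
    s=ctrl.snapshot(n); cv2.imwrite(f"pics/{n}0.png",s["img"]); print(n,s["fx"],s["cx"],s["cy"],s["R"],s["t"])
E
```

```text
pics
{'clock': 0.0, 'joint_pos': array([-4.69765541e+01,  2.05901194e+01,  6.32375810e-01, -2.04593353e-02,
       -7.01342717e+01, -1.65074632e+01]), 'qvel': array([-0.12344879,  0.0050765 , -0.00905273, -0.0650288 ,  0.04744375,
       -0.05947265]), 'tau': array([-1.03990391e-05, -5.82719350e+01,  2.93053436e+01,  6.99719712e+00,
        6.72708979e-03, -2.02061574e-04]), 'tool_pos': array([ 0.3011281 , -0.60358683,  0.24262582]), 'orientation': array([ 1.79906312e+02, -7.70754143e-03, -1.53490979e+02]), 'force': array([ 0.4830654 ,  0.64888094, -0.16107473]), 'moment': array([ 0.01969014, -0.04352394,  0.0188401 ]), 'opening': 0.08743269032453856} 0.017
scene 617.1770500899224 313.39470422889997 237.52021077488982 [[ 0.5755802  -0.81774019 -0.00289955]
 [-0.51496812 -0.35971004 -0.77808516]
 [ 0.63522852  0.44934359 -0.62815211]] [-0.55769654  0.30219171  0.81578985]
top 475.209965497376 320.78308948930294 242.00550044163194 [[ 0.01120377 -0.99979637 -0.01678391]
 [-0.9917507  -0.00896706 -0.12786768]
 [ 0.12769114  0.01807806 -0.99164921]] [-0.3016749   0.54346938  1.00627557]
wrist 377.92648352062685 318.4478199308541 238.06044757342158 [[-0.44514181  0.89545834  0.00176788]
 [ 0.86412839  0.42904801  0.2630588 ]
 [ 0.23479969  0.11862615 -0.96477818]] [ 0.67424715 -0.0348906   0.38887906]
```

View pics/top0.png

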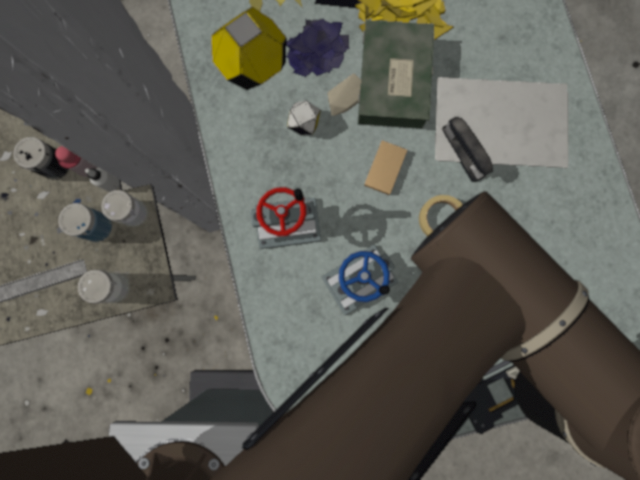

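View pics/scene0.png

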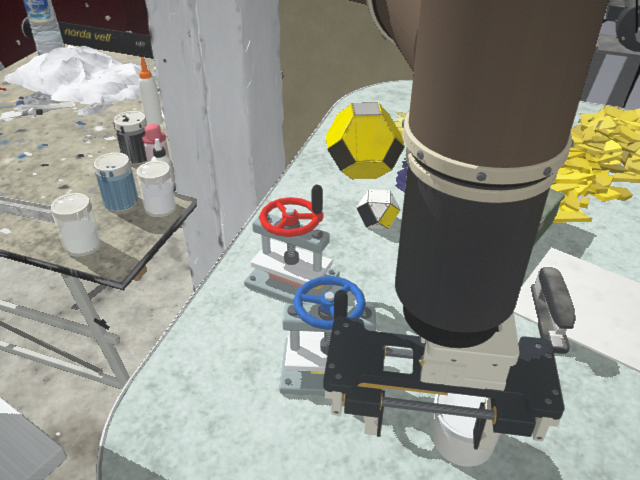

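Top view: red hub near (282,211), its handle near (298,194); blue hub (364,277). Scene view: red handle (317,187..212), hub (291,218). I'll zoom in on both for better pixel positions.

```bash
python3 - <<'E'
import cv2,numpy as np
a=cv2.imread("pics/top0.png")[160:310,230:410]
b=cv2.imread("pics/scene0.png")[170:310,240:400]
a=cv2.resize(a,(720,600),interpolation=cv2.INTER_CUBIC);b=cv2.resize(b,(640,560),interpolation=cv2.INTER_CUBIC)
cv2.imwrite("pics/ca.png",a);cv2.imwrite("pics/cb.png",b)
E
```

```text
(no output)
```

View pics/ca.png

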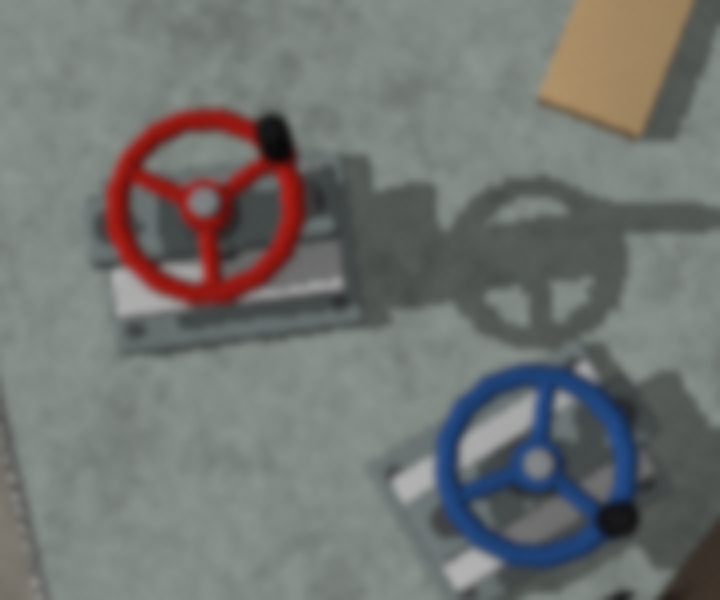

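View pics/cb.png

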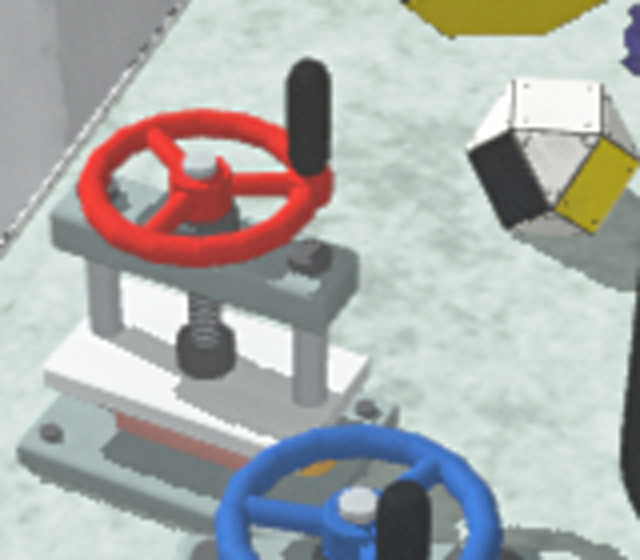

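```bash
cat > h.py <<'E'
import numpy as np
from plant import ctrl
def ray(s,u,v,z):
    R=np.array(s["R"]);t=np.array(s["t"]);c=-R.T@t
    d=R.T@np.array([(u-s["cx"])/s["fx"],(v-s["cy"])/s["fy"],1]);return c+d*(z-c[2])/d[2]
def proj(s,X):
    p=np.array(s["R"])@X+s["t"];return s["fx"]*p[0]/p[2]+s["cx"],s["fy"]*p[1]/p[2]+s["cy"]
E
python3 - <<'E'
from h import *
import cv2
T=ctrl.snapshot("top");S=ctrl.snapshot("scene")
hub=[ray(T,281,210,.157),ray(S,290,211,.157)]
ha=[ray(T,298.5,194.3,.177),ray(S,317.3,199.2,.177)]
bl=[ray(T,364.7,276,.157),ray(T,384,289.5,.177)]
# red ellipse
for s,n in((T,'T'),(S,'S')):
    im=s["img"].astype(int);m=((im[...,2]>110)&(im[...,1]<70)&(im[...,0]<70)).astype(np.uint8)
    m[:, :235]=0;m[:,335:]=0;m[:170]=0;m[270 if n=='T' else 245:]=0
    p=np.argwhere(m)[:,::-1]
    h=cv2.convexHull(p.astype(np.int32)).astype(np.float32)
    w=np.array([ray(s,u,v,.147)[:2] for (u,v) in h[:,0]])
    A=np.c_[2*w,np.ones(len(w))];x=np.linalg.lstsq(A,(w**2).sum(1),rcond=None)[0]
    print(n,'circle',x[:2],np.sqrt(x[2]+x[:2]@x[:2]),len(p))
for k in hub,ha,bl:print(np.round(k,4))
for i in(0,1):
    d=(ha[i]-hub[i])[:2];print(np.hypot(*d),np.degrees(np.arctan2(d[1],d[0])))
E
```

```text
T circle [ 0.59230978 -0.21807778] 0.04755249287566449 772
S circle [ 0.58774203 -0.22374773] 0.05008380927014123 1091
[[ 0.5924 -0.2205  0.157 ]
 [ 0.5879 -0.2228  0.157 ]]
[[ 0.6191 -0.2553  0.177 ]
 [ 0.6166 -0.2562  0.177 ]]
[[ 0.4661 -0.3826  0.157 ]
 [ 0.4403 -0.4168  0.177 ]]
0.04388654141782309 -52.47305539564775
0.04402268193630413 -49.25718422953
```

Estimates: red hub ≈ (0.590, -0.2215) and handle ≈ (0.6175, -0.256), at about -51° from the hub. The two cameras agree to within about 4 mm. Next I move above the handle, raised, turning the tool to yaw 180.

```bash
python3 -m handwheel '[[-0.02,0.008,-0.046,0,0,0.05],[-0.07,0.027,-0.046,0,0,0.12],[-0.13,0.05,-0.046,0,0,0.19],[-0.19,0.074,-0.046,0,0,0.26],[-0.25,0.097,-0.046,0,0,0.33],[-0.31,0.12,-0.046,0,0,0.4],[-0.37,0.144,-0.046,0,0,0.463],[-0.41,0.16,-0.046,0,0,0.463]]' -1; python3 -m handwheel '[[-0.0,0.0,0,0,0,0],[0,0,0,0,0,0]]'
python3 - <<'E'
from plant import ctrl
import cv2
print(ctrl.get_obs())
for n in("top","scene","wrist"):
    cv2.imwrite(f"pics/{n}1.png",ctrl.snapshot(n)["img"])
E
```

```text
clock: 1.25
tool_pos: [0.5981, -0.2757, 0.2896]
orientation: [180.0, 0.0, 180.0]
force: [0.9, -0.6, -0.4]
opening: 0.088
clock: 1.5
tool_pos: [0.5967, -0.2775, 0.2893]
orientation: [180.0, -0.0, -180.0]
force: [-0.7, -1.6, -0.7]
opening: 0.0871
{'clock': 1.5, 'joint_pos': array([-7.99779937e+00,  1.76516879e+01,  2.42342295e+00,  3.49940926e-03,
       -7.48125316e+01, -8.19668261e+01]), 'qvel': array([-1.35208945e+00, -5.14830108e-01, -2.00901495e-01,  7.59154573e-02,
        1.03491244e-01, -1.18524984e-03]), 'tau': array([ 1.17354847e+00, -5.44071293e+01,  3.01357341e+01,  7.09303379e+00,
       -4.15314257e-02, -3.23553162e-02]), 'tool_pos': array([ 0.59667874, -0.27753973,  0.28927398]), 'orientation': array([ 1.79997642e+02, -4.08680309e-02, -1.79963707e+02]), 'force': array([-0.65806743, -1.55093603, -0.65631186]), 'moment': array([-0.1265111 , -0.07384811,  0.00598849]), 'opening': 0.08713295033905963}
```

View pics/wrist1.png

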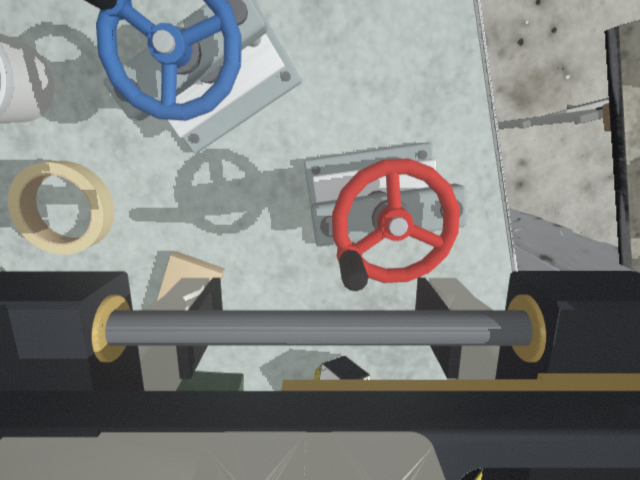

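View pics/scene1.png

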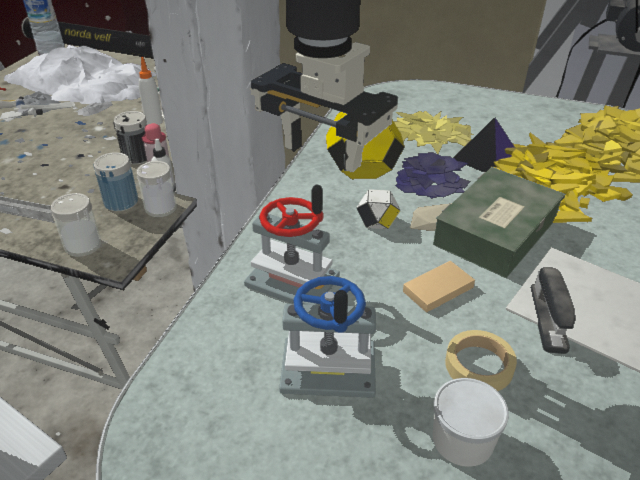

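The wrist view shows the red hub at about (397,226) and the black handle blob centred at about (354,269). I'll triangulate with this view added.

```bash
python3 - <<'E'
from h import *
import cv2
W=ctrl.snapshot("wrist")
c=cv2.resize(W["img"][140:310,310:480],(680,680),interpolation=cv2.INTER_CUBIC)[:600];cv2.imwrite("pics/cw.png",c)
print(ray(W,397,226,.157),ray(W,354,269,.177))
im=W["img"].astype(int);m=((im[...,2]>110)&(im[...,1]<70)&(im[...,0]<70)).astype(np.uint8)
p=np.argwhere(m)[:,::-1];h=cv2.convexHull(p.astype(np.int32))
w=np.array([ray(W,u,v,.147)[:2] for (u,v) in h[:,0]]);A=np.c_[2*w,np.ones(len(w))];x=np.linalg.lstsq(A,(w**2).sum(1),rcond=None)[0]
print(x[:2],np.sqrt(x[2]+x[:2]@x[:2]),len(p))
E
```

```text
[ 0.59172441 -0.21989487  0.157     ] [ 0.61823436 -0.25307507  0.177     ]
[ 0.59285597 -0.22316726] 0.04618065213946805 1736
```

View pics/cw.png

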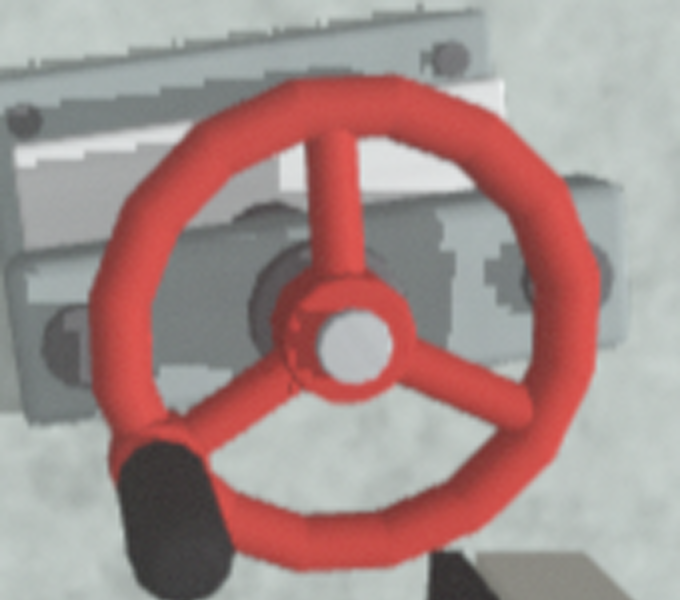

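```bash
python3 -m handwheel '[[-0.0213,0.0227,0,0,0,0],[-0.0213,0.0227,0.04,0,0,0],[-0.0213,0.0227,0.08,0,0,0],[-0.0213,0.0227,0.11,0,0,0],[-0.0213,0.0227,0.11,0,0,0],[-0.0213,0.0227,0.11,0,0,0]]' -1
python3 - <<'E'
from plant import ctrl
import cv2
print(ctrl.get_obs()["tool_pos"])
for n in("scene","wrist"):
    cv2.imwrite(f"pics/{n}2.png",ctrl.snapshot(n)["img"])
import numpy as np
a=cv2.imread("pics/scene2.png")[120:300,200:440];b=cv2.imread("pics/wrist2.png")
cv2.imwrite("pics/m2.png",np.vstack([cv2.resize(a,(400,300),interpolation=2),cv2.resize(b,(400,300))]))
E
```

```text
clock: 2.45
tool_pos: [0.6186, -0.2559, 0.1812]
orientation: [-180.0, 0.1, 180.0]
force: [-0.8, -0.7, 0.2]
opening: 0.0873
[ 0.61857305 -0.25593945  0.18118076]
```

View pics/m2.png

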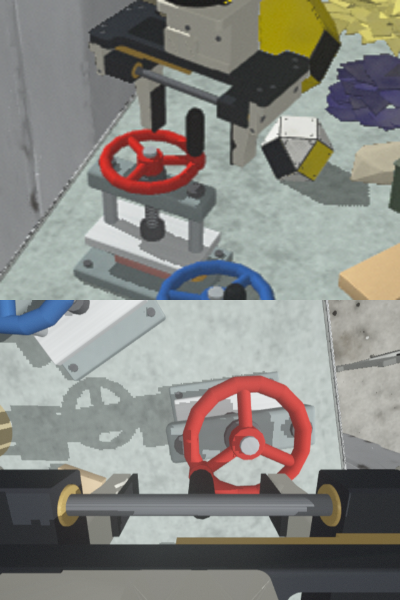

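The handle stands midway between the open fingers. Closing on it.

```bash
python3 -m handwheel '[[0,0,0.002,0,0,0],[0,0,0.002,0,0,0],[0,0,0.002,0,0,0],[0,0,0.002,0,0,0],[0,0,0.002,0,0,0],[0,0,0.002,0,0,0],[0,0,0.002,0,0,0],[0,0,0.002,0,0,0]]' 1; python3 -m handwheel '[[0,0,0,0,0,0],[0,0,0,0,0,0]]';python3 - <<'E'
from plant import ctrl
import cv2
print(ctrl.get_obs()["tool_pos"])
cv2.imwrite("pics/g.png",ctrl.snapshot("scene")["img"][100:300,200:460])
E
```

```text
clock: 3.55
tool_pos: [0.6179, -0.2549, 0.1776]
orientation: [180.0, -0.0, 180.0]
force: [-0.7, 1.3, -0.3]
opening: 0.0175
clock: 3.8
tool_pos: [0.6179, -0.2549, 0.1776]
orientation: [180.0, -0.0, 180.0]
force: [-1.3, 2.9, 0.8]
opening: 0.0172
[ 0.61794439 -0.25492845  0.1775681 ]
```

View pics/g.png

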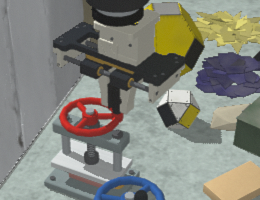

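Gripped: opening 17 mm, small forces. I'll work out the arc table, with commanded angles referenced to the hub estimate.

```bash
cat >> h.py <<'E'
def arc(th0,steps,R=.044):
    # tool at yaw 180: dx=-X, dy=Y
    a=np.radians(th0);o=[]
    for s in steps:
        b=np.radians(th0+s);o.append([round(-R*(np.cos(b)-np.cos(a)),4),round(R*(np.sin(b)-np.sin(a)),4)])
    return o
E
python3 -c "
from h import *
print(arc(-51.2,[-10*i for i in range(1,9)]))"
```

```text
[[np.float64(0.0064), np.float64(-0.0043)], [np.float64(0.0134), np.float64(-0.0074)], [np.float64(0.0208), np.float64(-0.0092)], [np.float64(0.0285), np.float64(-0.0097)], [np.float64(0.0361), np.float64(-0.0089)], [np.float64(0.0435), np.float64(-0.0067)], [np.float64(0.0504), np.float64(-0.0033)], [np.float64(0.0566), np.float64(0.0012)]]
```

```bash
python3 -m handwheel '[[0.0064,-0.0043,0,0,0,0],[0.0134,-0.0074,0,0,0,0],[0.0208,-0.0092,0,0,0,0]]'; python3 -m handwheel '[[0.0077,-0.0005,0,0,0,0],[0.0153,0.0003,0,0,0,0],[0.0227,0.0025,0,0,0,0],[0.0296,0.0059,0,0,0,0],[0.0358,0.0104,0,0,0,0],[0.0358,0.0104,0,0,0,0]]'; python3 -c "
from h import *
o=ctrl.get_obs();print(o['tool_pos'],o['force'],o['opening'])
print(np.array(arc(-131.2,[-10*i for i in range(1,9)])).tolist())"
```

```text
clock: 4.22
tool_pos: [0.5974, -0.2631, 0.1775]
orientation: [179.9, 0.1, 180.0]
force: [1.0, 10.8, 3.4]
opening: 0.0171
clock: 4.97
tool_pos: [0.5629, -0.2523, 0.1775]
orientation: [179.9, 0.2, -180.0]
force: [5.5, 8.9, -1.4]
opening: 0.017
[ 0.56293947 -0.25228125  0.1775282 ] [ 5.54971677  8.85770583 -1.43781757] 0.017031329344101728
[[0.0053, 0.0055], [0.0096, 0.0119], [0.0127, 0.0189], [0.0145, 0.0264], [0.015, 0.034], [0.0142, 0.0417], [0.012, 0.049], [0.0087, 0.0559]]
```

Radial push only, ~10 N inward: the hub is really ~1.5 mm further +x/+y. Correcting to (0.592, -0.2193).

```bash
cat >> h.py <<'E'
def arc2(c,hub,ths,R=.044):
    o=[]
    for t in np.radians(ths):
        o.append([round(float(-(hub[0]+R*np.cos(t)-c[0])),4),round(float(hub[1]+R*np.sin(t)-c[1]),4)])
    print(o, 'end cmd', round(c[0]-o[-1][0],4),round(c[1]+o[-1][1],4))
E
python3 -c "
from h import *
arc2((.5614,-.2536),(.592,-.2193),[-131.4-10*i for i in range(1,9)])"
```

```text
[[0.0038, 0.0068], [0.008, 0.0132], [0.0111, 0.0203], [0.0129, 0.0277], [0.0134, 0.0354], [0.0125, 0.043], [0.0104, 0.0504], [0.007, 0.0572]] end cmd 0.5544 -0.1964
```

```bash
python3 -m handwheel '[[0.0038,0.0068,0,0,0,0],[0.008,0.0132,0,0,0,0],[0.0111,0.0203,0,0,0,0],[0.0129,0.0277,0,0,0,0],[0.0134,0.0354,0,0,0,0],[0.0125,0.043,0,0,0,0],[0.0104,0.0504,0,0,0,0],[0.007,0.0572,0,0,0,0]]'; python3 -c "
from h import *
o=ctrl.get_obs();print(o['tool_pos'],o['force'],o['opening'])
arc2((.5544,-.1964),(.592,-.2193),[-211.4-10*i for i in range(1,9)])"
```

```text
clock: 5.98
tool_pos: [0.5542, -0.1968, 0.1776]
orientation: [-180.0, -0.0, 180.0]
force: [3.6, -6.2, -4.3]
opening: 0.0169
[ 0.55417073 -0.19678149  0.17755739] [ 3.64528378 -6.17175007 -4.31436321] 0.016922114406826477
[[-0.0046, 0.0062], [-0.0101, 0.0115], [-0.0165, 0.0157], [-0.0236, 0.0188], [-0.031, 0.0206], [-0.0387, 0.0211], [-0.0463, 0.0202], [-0.0537, 0.0181]] end cmd 0.6081 -0.1783
```

```bash
python3 -m handwheel '[[-0.0046,0.0062,0,0,0,0],[-0.0101,0.0115,0,0,0,0],[-0.0165,0.0157,0,0,0,0],[-0.0236,0.0188,0,0,0,0],[-0.031,0.0206,0,0,0,0]]';  python3 -m handwheel '[[-0.0077,0.0005,0,0,0,0],[-0.0153,-0.0004,0,0,0,0],[-0.0227,-0.0025,0,0,0,0]]'; python3 -c "
from h import *
o=ctrl.get_obs();print(o['tool_pos'],o['force'],o['opening'])
arc2((.6081,-.1783),(.592,-.2193),[-291.4-10*i for i in range(1,9)])"
```

```text
clock: 6.6
tool_pos: [0.5855, -0.1756, 0.1775]
orientation: [180.0, -0.0, 180.0]
force: [-2.9, -1.2, 0.6]
opening: 0.0176
clock: 6.98
tool_pos: [0.6089, -0.1783, 0.1775]
orientation: [180.0, 0.0, -180.0]
force: [-0.7, 1.3, 1.6]
opening: 0.0169
[ 0.60890285 -0.17832716  0.17753359] [-0.65295552  1.30368402  1.55743295] 0.016870267170089947
[[-0.0068, -0.0034], [-0.013, -0.008], [-0.0183, -0.0135], [-0.0225, -0.0199], [-0.0256, -0.027], [-0.0274, -0.0344], [-0.0279, -0.0421], [-0.027, -0.0497]] end cmd 0.6351 -0.228
```

Forces are near zero now, so the hub estimate is good. Turned 240° so far.

```bash
python3 -m handwheel '[[-0.0068,-0.0034,0,0,0,0],[-0.013,-0.008,0,0,0,0],[-0.0183,-0.0135,0,0,0,0],[-0.0225,-0.0199,0,0,0,0],[-0.0256,-0.027,0,0,0,0],[-0.0274,-0.0344,0,0,0,0],[-0.0279,-0.0421,0,0,0,0],[-0.027,-0.0497,0,0,0,0]]'; python3 -c "
from h import *
o=ctrl.get_obs();print(o['tool_pos'],o['force'],o['opening'])
arc2((.6351,-.228),(.592,-.2193),[-371.4-10*i for i in range(1,6)])"
```

```text
clock: 7.98
tool_pos: [0.6352, -0.2289, 0.1776]
orientation: [-180.0, 0.0, 180.0]
force: [-0.3, 2.1, 0.6]
opening: 0.0173
[ 0.6351621  -0.22893115  0.17757518] [-0.25226208  2.10888692  0.55060817] 0.017315243430647026
[[0.0021, -0.0074], [0.0055, -0.0142], [0.0101, -0.0204], [0.0156, -0.0257], [0.022, -0.0299]] end cmd 0.6131 -0.2579
```

```bash
python3 -m handwheel '[[0.0021,-0.0074,0,0,0,0],[0.0055,-0.0142,0,0,0,0],[0.0101,-0.0204,0,0,0,0],[0.0156,-0.0257,0,0,0,0],[0.022,-0.0299,0,0,0,0]]'; python3 -c "
from h import *
o=ctrl.get_obs();print(o['tool_pos'],o['force'],o['opening'])
arc2((.6131,-.2579),(.592,-.2193),[-421.4-5*i for i in range(1,9)])"
```

```text
clock: 8.6
tool_pos: [0.6126, -0.2583, 0.1775]
orientation: [180.0, -0.0, 180.0]
force: [-0.4, 6.0, 1.6]
opening: 0.0172
[ 0.61261788 -0.25826908  0.17753619] [-0.3618247   5.99380225  1.56946283] 0.01723504236738662
[[0.0035, -0.0017], [0.0071, -0.0031], [0.0108, -0.0042], [0.0145, -0.0049], [0.0183, -0.0053], [0.0222, -0.0054], [0.026, -0.0051], [0.0298, -0.0045]] end cmd 0.5833 -0.2624
```

Angle turned so far is about 370°. From here I take small steps, with a force guard between the calls.

```bash
cat > chk.py <<'E'
# exit 1 if the force against clockwise travel is high
import sys
from h import *
o=ctrl.get_obs();p=o['tool_pos'][:2]-np.array([.592,-.2193]);a=np.arctan2(p[1],p[0])
t=np.array([np.sin(a),-np.cos(a)]);f=o['force'][:2]
print('ang %.1f r %.4f resist %.1f radial_in %.1f'%(np.degrees(a),np.hypot(*p),-f@t,-f@p/np.hypot(*p)))
sys.exit(1 if -f@t>9 else 0)
E
python3 chk.py
python3 - <<'E'
import numpy as np
R=.044;h=np.array([.592,-.2193])
c=np.array([.6131,-.2579]);th=-421.4
for k in range(22):
    o=[]
    for s in(4,8):
        b=np.radians(th-s);q=h+R*np.array([np.cos(b),np.sin(b)]);d=np.round([-(q-c)[0],(q-c)[1]],4);o.append(d.tolist())
    c=c+[-d[0],d[1]];th-=8;print(round(th,1),o,np.round(c,4).tolist())
E
```

```text
ang -62.1 r 0.0441 resist 2.5 radial_in 5.5
-429.4 [[0.0028, -0.0014], [0.0056, -0.0026]] [0.6075, -0.2605]
-437.4 [[0.0029, -0.001], [0.0059, -0.0017]] [0.6016, -0.2622]
-445.4 [[0.003, -0.0006], [0.0061, -0.001]] [0.5955, -0.2632]
-453.4 [[0.003, -0.0001], [0.0061, -0.0]] [0.5894, -0.2632]
-461.4 [[0.0031, 0.0003], [0.0061, 0.0008]] [0.5833, -0.2624]
-469.4 [[0.003, 0.0007], [0.0059, 0.0016]] [0.5774, -0.2608]
-477.4 [[0.0029, 0.0011], [0.0056, 0.0024]] [0.5718, -0.2584]
-485.4 [[0.0027, 0.0015], [0.0053, 0.0032]] [0.5665, -0.2552]
-493.4 [[0.0024, 0.0019], [0.0047, 0.0039]] [0.5618, -0.2513]
-501.4 [[0.0022, 0.0022], [0.0042, 0.0045]] [0.5576, -0.2468]
-509.4 [[0.0018, 0.0025], [0.0035, 0.0051]] [0.5541, -0.2417]
-517.4 [[0.0014, 0.0027], [0.0027, 0.0055]] [0.5514, -0.2362]
-525.4 [[0.0011, 0.0029], [0.002, 0.0058]] [0.5494, -0.2304]
-533.4 [[0.0006, 0.003], [0.0011, 0.006]] [0.5483, -0.2244]
-541.4 [[0.0003, 0.0031], [0.0003, 0.0062]] [0.548, -0.2182]
-549.4 [[-0.0002, 0.003], [-0.0006, 0.0061]] [0.5486, -0.2121]
-557.4 [[-0.0006, 0.003], [-0.0014, 0.006]] [0.55, -0.2061]
-565.4 [[-0.001, 0.0029], [-0.0023, 0.0057]] [0.5523, -0.2004]
-573.4 [[-0.0014, 0.0027], [-0.003, 0.0053]] [0.5553, -0.1951]
-581.4 [[-0.0017, 0.0025], [-0.0037, 0.0049]] [0.559, -0.1902]
-589.4 [[-0.0021, 0.0022], [-0.0044, 0.0043]] [0.5634, -0.1859]
-597.4 [[-0.0024, 0.0019], [-0.0049, 0.0037]] [0.5683, -0.1822]
```

```bash
M="python3 -m handwheel"; ( python3 -m handwheel '[[0.0028,-0.0014,0,0,0,0],[0.0056,-0.0026,0,0,0,0]]' >/dev/null && python3 chk.py && python3 -m handwheel '[[0.0029,-0.001,0,0,0,0],[0.0059,-0.0017,0,0,0,0]]' >/dev/null && python3 chk.py && python3 -m handwheel '[[0.003,-0.0006,0,0,0,0],[0.0061,-0.001,0,0,0,0]]'  >/dev/null && python3 chk.py && python3 -m handwheel '[[0.003,-0.0001,0,0,0,0],[0.0061,0,0,0,0,0]]'  >/dev/null && python3 chk.py && python3 -m handwheel '[[0.0031,0.0003,0,0,0,0],[0.0061,0.0008,0,0,0,0]]'  >/dev/null && python3 chk.py && python3 -m handwheel '[[0.003,0.0007,0,0,0,0],[0.0059,0.0016,0,0,0,0]]'  >/dev/null && python3 chk.py )
```

```text
ang -69.6 r 0.0440 resist 2.4 radial_in 5.1
ang -77.1 r 0.0440 resist 1.8 radial_in 5.1
ang -85.0 r 0.0439 resist 2.3 radial_in 6.1
ang -92.7 r 0.0439 resist 1.6 radial_in 5.7
ang -100.5 r 0.0439 resist 2.4 radial_in 4.0
ang -108.4 r 0.0439 resist 0.7 radial_in 5.1
```

```bash
( python3 -m handwheel '[[0.0029,0.0011,0,0,0,0],[0.0056,0.0024,0,0,0,0]]' >/dev/null && python3 chk.py && python3 -m handwheel '[[0.0027,0.0015,0,0,0,0],[0.0053,0.0032,0,0,0,0]]' >/dev/null && python3 chk.py && python3 -m handwheel '[[0.0024,0.0019,0,0,0,0],[0.0047,0.0039,0,0,0,0]]'  >/dev/null && python3 chk.py && python3 -m handwheel '[[0.0022,0.0022,0,0,0,0],[0.0042,0.0045,0,0,0,0]]'  >/dev/null && python3 chk.py && python3 -m handwheel '[[0.0018,0.0025,0,0,0,0],[0.0035,0.0051,0,0,0,0]]'  >/dev/null && python3 chk.py && python3 -m handwheel '[[0.0014,0.0027,0,0,0,0],[0.0027,0.0055,0,0,0,0]]'  >/dev/null && python3 chk.py )
```

```text
ang -116.3 r 0.0438 resist 2.5 radial_in 5.5
ang -124.4 r 0.0438 resist 2.1 radial_in 5.2
ang -132.5 r 0.0438 resist 3.0 radial_in 5.4
ang -140.4 r 0.0438 resist 2.0 radial_in 4.8
ang -148.6 r 0.0438 resist 1.9 radial_in 4.0
ang -156.6 r 0.0438 resist 1.0 radial_in 4.6
```

```bash
( python3 -m handwheel '[[0.0011,0.0029,0,0,0,0],[0.002,0.0058,0,0,0,0]]' >/dev/null && python3 chk.py && python3 -m handwheel '[[0.0006,0.003,0,0,0,0],[0.0011,0.006,0,0,0,0]]' >/dev/null && python3 chk.py && python3 -m handwheel '[[0.0003,0.0031,0,0,0,0],[0.0003,0.0062,0,0,0,0]]'  >/dev/null && python3 chk.py && python3 -m handwheel '[[-0.0002,0.003,0,0,0,0],[-0.0006,0.0061,0,0,0,0]]'  >/dev/null && python3 chk.py && python3 -m handwheel '[[-0.0006,0.003,0,0,0,0],[-0.0014,0.006,0,0,0,0]]'  >/dev/null && python3 chk.py && python3 -m handwheel '[[-0.001,0.0029,0,0,0,0],[-0.0023,0.0057,0,0,0,0]]'  >/dev/null && python3 chk.py )
```

```text
ang -164.6 r 0.0438 resist 2.1 radial_in 4.7
ang -172.6 r 0.0438 resist 8.0 radial_in 5.1
ang -174.0 r 0.0438 resist 40.9 radial_in 4.2
```

Firm stop: resistance jumped from 2 to 41 N at about -173°, after roughly 1.34 turns. Now backing off 90°, to about -82.8°.

```bash
python3 -c "
from h import *
arc2((.548,-.2182),(.592,-.2193),[-176,-168,-159,-150,-141,-132,-123,-114])
arc2((.5741,-.2595),(.592,-.2193),[-106,-98,-91,-86,-83,-82.8,-82.8])"
```

```text
[[-0.0001, -0.0042], [-0.001, -0.0102], [-0.0029, -0.0169], [-0.0059, -0.0231], [-0.0098, -0.0288], [-0.0146, -0.0338], [-0.02, -0.038], [-0.0261, -0.0413]] end cmd 0.5741 -0.2595
[[-0.0058, -0.0021], [-0.0118, -0.0034], [-0.0171, -0.0038], [-0.021, -0.0037], [-0.0233, -0.0035], [-0.0234, -0.0035], [-0.0234, -0.0035]] end cmd 0.5975 -0.263
```

```bash
python3 -m handwheel '[[-0.0001,-0.0042,0,0,0,0],[-0.001,-0.0102,0,0,0,0],[-0.0029,-0.0169,0,0,0,0],[-0.0059,-0.0231,0,0,0,0],[-0.0098,-0.0288,0,0,0,0],[-0.0146,-0.0338,0,0,0,0],[-0.02,-0.038,0,0,0,0],[-0.0261,-0.0413,0,0,0,0]]'; python3 chk.py;  python3 -m handwheel '[[-0.0058,-0.0021,0,0,0,0],[-0.0118,-0.0034,0,0,0,0],[-0.0171,-0.0038,0,0,0,0],[-0.021,-0.0037,0,0,0,0],[-0.0233,-0.0035,0,0,0,0],[-0.0234,-0.0035,0,0,0,0],[-0.0234,-0.0035,0,0,0,0]]'; python3 chk.py; python3 -c "
from h import *
import cv2
cv2.imwrite('pics/b.png',ctrl.snapshot('wrist')['img']);cv2.imwrite('pics/bs.png',ctrl.snapshot('scene')['img'])"
```

```text
clock: 13.35
tool_pos: [0.5735, -0.259, 0.1777]
orientation: [179.9, -0.1, 180.0]
force: [0.8, 5.7, 1.6]
opening: 0.017
ang -115.0 r 0.0438 resist -1.7 radial_in 5.5
clock: 14.22
tool_pos: [0.5968, -0.2629, 0.1776]
orientation: [180.0, -0.1, 180.0]
force: [-2.5, 4.8, 1.6]
opening: 0.0175
ang -83.7 r 0.0439 resist -2.0 radial_in 5.0
```

View pics/b.png

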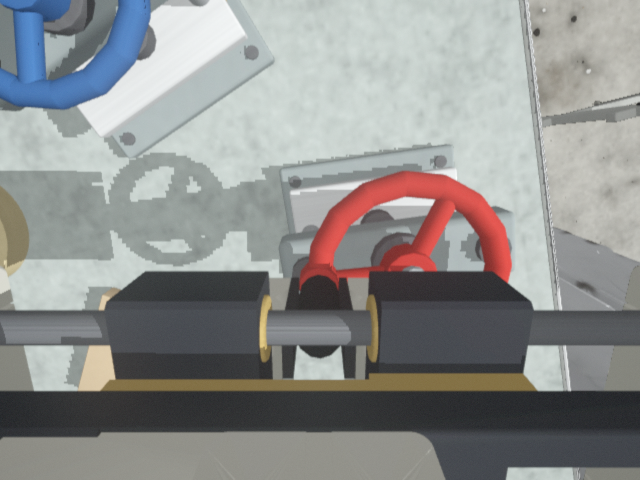

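Handle still held, now at -83.7° with the jaws radial, so opening won't turn it. A 0.5° nudge, then open and lift.

```bash
python3 -m handwheel '[[-0.0006,0,0,0,0,0],[-0.0006,0,0,0,0,0],[-0.0006,0,0,0,0,0]]'; python3 chk.py; python3 -m handwheel '[[0,0,0,0,0,0],[0,0,0,0,0,0],[0,0,0,0,0,0],[0,0,0,0,0,0],[0,0,0,0,0,0],[0,0,0,0,0,0]]' -1; python3 chk.py; python3 -m handwheel '[[0,0,-0.015,0,0,0],[0,0,-0.04,0,0,0],[0,0,-0.08,0,0,0],[0,0,-0.12,0,0,0],[0,0,-0.15,0,0,0],[0,0,-0.15,0,0,0],[0,0,-0.15,0,0,0]]' -1
python3 - <<'E'
from h import *
import cv2
for n in("top","scene","wrist"):
    cv2.imwrite(f"pics/{n}9.png",ctrl.snapshot(n)["img"])
a=cv2.imread("pics/scene0.png")[170:310,240:400];b=cv2.imread("pics/scene9.png")[170:310,240:400]
cv2.imwrite("pics/cmp.png",cv2.resize(np.hstack([a,b]),(800,350),interpolation=2))
E
```

```text
clock: 14.7
tool_pos: [0.5972, -0.2628, 0.1776]
orientation: [180.0, -0.1, 180.0]
force: [-1.5, 4.8, 3.4]
opening: 0.0172
ang -83.2 r 0.0438 resist -0.9 radial_in 4.9
clock: 15.45
tool_pos: [0.5982, -0.2633, 0.1776]
orientation: [-180.0, -0.0, 180.0]
force: [0.7, 0.3, -0.4]
opening: 0.0716
ang -82.0 r 0.0444 resist 0.7 radial_in 0.2
clock: 16.32
tool_pos: [0.5979, -0.2631, 0.3278]
orientation: [180.0, 0.0, 180.0]
force: [-0.4, 0.5, -0.6]
opening: 0.0875
```

View pics/wrist9.png

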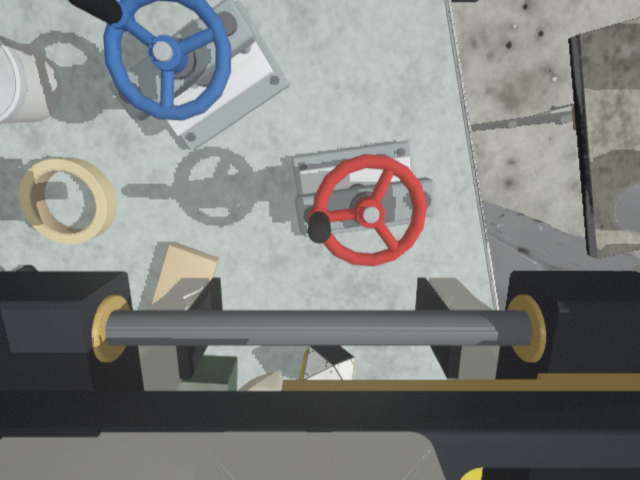

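View pics/cmp.png

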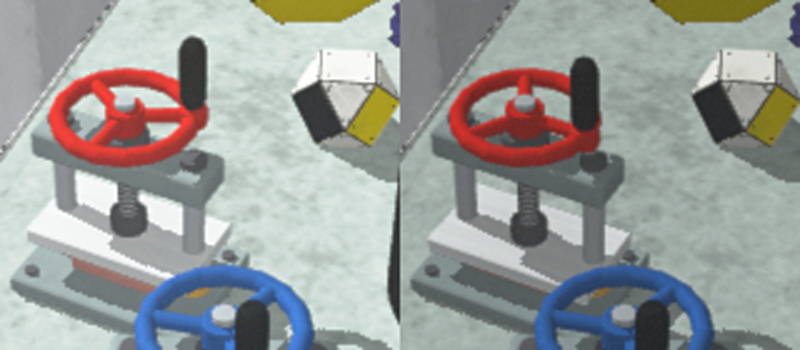

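The wrist view shows the released handle at about (319,228), the hub at (371,214) and the blue press unchanged. The platen is visibly lower. Quick numeric check of the handle angle.

```bash
python3 - <<'E'
from h import *
W=ctrl.snapshot("wrist");S=ctrl.snapshot("scene")
for a in(-83,-78,-88):
    t=np.radians(a);X=np.array([.592+.044*np.cos(t),-.2193+.044*np.sin(t),.177])
    print(a,np.round(proj(W,X),1),np.round(proj(S,X),1))
print(np.round(proj(W,np.array([.592,-.2193,.157])),1),np.round(proj(S,np.array([.592,-.2193,.157])),1))
d=(ray(W,319,228,.177)-ray(W,371,214.5,.157))[:2];print(np.hypot(*d),np.degrees(np.arctan2(d[1],d[0])))
# S: crop handle mid (584,94)->, hub (525,103)
d=(ray(S,240+184/2.5,170+94/2.5,.177)-ray(S,240+125/2.5,170+103/2.5,.157))[:2];print(np.hypot(*d),np.degrees(np.arctan2(d[1],d[0])))
E
```

```text
-83 [318.  226.4] [313.8 206.5]
-78 [318.8 231. ] [314.9 205.2]
-88 [317.6 221.6] [312.6 207.7]
[370.2 214.5] [289.8 209. ]
0.04405319398175791 -81.26949787149981
0.04186124814531625 -79.95926601436956
```

```bash
python3 -c "
from plant import ctrl
print(ctrl.close_job())"
```

```text
the job is handed in; nothing more can be done
None
```

I wound the red press clockwise about 1.34 turns to its stop, backed it off a quarter turn, let go and lifted clear. The job was handed in at about 16.5 s, and the blue press was not touched.

- **Stop:** the resistance at the handle jumped from about 2 N to 41 N at a handle angle of about -173°.
- **Back-off:** the arm read -83.2° just before release, about 90° back from the stop. The exact stop angle is uncertain by about 1°, because the fingers give slightly under load.
- **After release:** pixels picked by hand put the handle at about -81° (wrist camera) and -80° (scene camera). That is 2 to 3° off the arm's reading but within pixel accuracy.
- **Scene check:** the platen is visibly lower, and the blue press looks unchanged in the before and after pictures. The force was about zero, with the gripper open and 15 cm above its grasp height.

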